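# Clamp a press die with the guarded knob

## Robot

A 7-joint arm with a two-finger parallel gripper is mounted at the origin on a cart in front of the work surface, level with it; the furniture and walls round the work are solid. World frame = base frame: x ahead of the robot, y to its left, z up, the work surface at z = 0. Lengths are in m, angles in rad, forces in N, time in s.
With the tool pointing down it reaches from about 0.4 to 0.9 m from the base axis. Payload 5.5 kg.
Tool frame: the origin (TCP) lies midway between the tips of the shut fingers; the grasp point (between the pads) lies 19 mm behind it (manip.grip_depth is the distance from the TCP to the grasp point, in m); z points along the fingers, x is the direction in which the jaws open and shut, and the axes are right-handed (so a half turn about z gives the same grasp; the last joint's range is limited). The gripper opens to 92 mm and grips with 3 to 60 N. Pads are 19 mm wide; open, the fingers measure 130 mm over their backs; the gripper's body (75 mm by 190 mm) begins 47 mm behind the grasp point.
Start: joints at [1.395, 0.501, -0.427, 1.55, 0.221, 1.138, -0.21], TCP at [0.276, -0.588, 0.227] pointing down, gripper open.
Joint ranges: [-2.88, 2.88], [-0.31, 2.03], [-1.54, 1.56], [0.2, 2.42], [-1.41, 4.55], [0.19, 2.02], [-2.57, 2.57]. Speed limits (rad/s): [2.57, 2.57, 3.14, 3.14, 3.14, 3.14, 3.14].

## Interface

Orientations are given as a unit quaternion [x, y, z, w].
In Python, from bench import manip, effector, viewer gives the robot as it stands. Calls block until the motion is done:
- manip.move_pose(position, orientation): joint-space move of the TCP to a pose.
- manip.servo_line(position, ori=None, vel=0.15): straight line of the TCP; ori=None keeps the orientation; vel is the mean speed in m/s.
- manip.movej(angles): joint-space move.
- effector.open_jaws() and effector.close(f_grip=None): open the fingers fully, or close them until they stop; f_grip is the grip in N (None keeps the last).
- manip.sleep(seconds).
- manip.solve_ik(position, orientation): joint angles nearest the present ones, or None.
- viewer.get_image(name): name is "scene" or "side" or "wrist"; returns the picture (420x560x3 uint8, red, green, blue); there is no depth.
- viewer.get_calibration(name): a dict with "vfov" (degrees; the focal length in pixels is half the picture's height over the tangent of half this angle, whatever the lens; pixels are square), "cx", "cy" (the principal point, pixels), "eye" and "attitude" of the camera in the world. Camera axes: x right, y down, z forward; pixel columns grow to the right and rows downward; lengths in m; the calibration is good to about 2 mm. The wrist camera is an equidistant fisheye: a pixel r from the principal point sees the ray r / f radians off the axis. A picture is of the moment at which its call begins: read the wrist's pose just before it. get_calibration takes no time and is no camera call; for the wrist camera it gives the pose at the moment of the call.
A pose or a line that the arm cannot do raises manip.PlanningError and nothing moves.
- manip.hand_in(): hands the job in, once; it reports no verdict.
Readings, each from a call of its own:
- manip.current_clock(): time.
- manip.current_q(): joint angles.
- manip.current_joint_velocities(): joint speeds.
- manip.current_tau(): joint torques, N m.
- manip.current_tool_pos(): TCP position.
- manip.current_tcp_rot(): TCP orientation.
- manip.current_force(): force on the tool from outside, world axes, zero at the start.
- manip.current_wrist_torque(): the same for the moment, N m.
- manip.current_finger_gap(): finger opening in m.
Only numpy, scipy, OpenCV 4.12 (cv2) and the standard library are available. Lean on these libraries where they do the work, as an engineer would, in place of code of your own. Each camera call takes 0.05 s, during which the arm holds its last target. There are 200 camera calls.

## Task

Set the pale grey pressing die flat on the die clamp's bed, midway between the jaw and the back stop. Then reach into the round blue guard without knocking against it, and turn the black knob clockwise until the jaw holds the die firmly: stop soon after you feel the knob tighten, at roughly 12 N of clamping, because overtightening cracks the die. Let go, and leave the things round about where they stand.

Things in the scene. Friction and masses are not known exactly. Their poses are not given: they have to be found in the camera images.
- die_center (a point): centre (half-way up) of the pale grey turned steel pressing die: a plain ring-like disc 34 mm across and 16 mm high, about 0.1 kg, standing flat on the worktop at the start, to the left of the die clamp. z is its axis.
- die: the same die; origin at the centre of its underside.
- die_clamp: die clamp fixed on the worktop: grey base plate 100 mm (its x) by 206 mm (its y), 12 mm thick; origin on the worktop under it, z up. On the plate a steel jaw moves along +y towards a fixed steel back stop (flat faces, 40 and 46 mm wide, 16 and 18 mm high). The stop is set by hand, unmeasured: its face is 2 to 6 mm beyond the rim of a die standing centred on the nest.
- nest (a point): where the die's underside centre belongs before clamping: point on the plate's upper face (12 mm above the worktop), 40 mm in +y from the die clamp's origin; same axes as the die clamp. Open to both sides along x, so the die is best held across x.
- knob_grip (a point): point on the knob's upright axis, 41 mm above the worktop, 55 mm in -y from the die clamp's origin; axes of the die clamp (does not turn). Hold the knob here: a black upright bar 32 mm long, 12 mm wide between flat sides, 18 to 48 mm above the worktop, on a disc 38 mm across. At knob angle 0 the long side lies along the die clamp's x, at angle q it lies at -q about z from it.
- knob (a joint): knob angle (rad), 0 to 2.4, starts at 0 to 0.17, grows clockwise seen from above and drives the jaw to the stop, 7 mm per rad. Steady friction 0.18 N m, plus 0.007 N m per newton of the jaw on the die; stays where left, so compare torques in motion or after like steps. 0.5 to 1.3 rad of turning nips the die; from then on the jaw's spring adds 7 N per 0.1 rad.
- guard: round blue guard tube fixed round the knob: inside 84 mm across, outside 94 mm, its rim 58 mm above the worktop and 10 mm above the knob's top. Fingers must be partly closed to go in beside the knob. Not to be knocked with more than 20 N.
- jaw: the moving steel jaw, its front block sprung (10 N per mm, pushed back into the darker slide behind it); origin at the foot of its pressing face, on the centre line; y points to the die. Clamping is right from 6 to 20 N on the die; 30 N cracks it.
- brown_die: bystander: brown pressing die, 30 mm across, 18 mm high; origin under its centre.
- loupe: bystander: black waisted eye loupe, 35 mm across, 39 mm high; origin under its centre.
- pill_box: bystander: pale pink round box, 42 mm across, 20 mm high; origin under its centre.
Things that resemble listed ones, but are neither listed nor needed, are in the scene too. Of the things shaped like the die_clamp, the grey one is meant. What is shaped like the die but turquoise is not meant.

How it is judged:
On the way, in this order (a step that is already met when the one before it is completed fails the run):
1. the die stands on the bed at the nest, released, not yet clamped (distance between die and nest below 0.006 m and angle between die's own z axis and vertical below 0.05 rad and contact force between the fingers and die below 0.1 N and contact force between jaw and die below 2 N), for 0.2 s.
2. the jaw holds the die with 6 to 20 N (contact force between jaw and die between 6 and 20 N), for 0.2 s.
At the end, for the whole second after the job is handed in: The die stands upright (within 0.06 rad) on the bed within 10 mm of the nest, at rest, clamped by the jaw with 6 to 20 N, and the robot has let go (all of step 2 and distance between die and nest below 0.01 m and angle between die's own z axis and vertical below 0.06 rad and linear speed of die below 0.01 m/s); the robot touches nothing.
It fails at once if the die is overtightened: more than 30 N from the jaw (contact force between jaw and die above 30 N).
It fails at once if the guard is knocked with more than 20 N (contact force between any of the fingers, the arm and guard above 20 N).
It fails at once if a bystander is moved more than 20 mm (distance of any of brown_die, loupe, pill_box from where it was at the start of the episode above 0.02 m).
It also fails if it takes over 67 s, if anything falls off the work surface, if the arm or the gripper's body presses on something with over 40 N, if the wrist force passes 120 N, or if a joint passes its speed limit or range.

## Working session

There is one attempt and no reset: what is moved stays moved. The work goes in short steps, each a Python script; the robot and the scene stay as the last script left them, time stands still between calls to the robot, and variables do not carry over. Pictures are saved under pics/ and viewed, about 8 in all and at most 12, crops included, and the job is handed in when it is done.

```bash
mkdir -p pics; ls; cat > h.py <<'E'
import numpy as np, cv2
from scipy.spatial.transform import Rotation as R
from bench import manip, effector, viewer
def snap(n,f):
    c=viewer.get_calibration(n); im=viewer.get_image(n); cv2.imwrite(f'pics/{f}.png',im[:,:,::-1]); np.save(f'pics/{f}.npy',c,allow_pickle=True); return im,c
def down(yaw): # tool z down, tool x at yaw in world
    c,s=np.cos(yaw),np.sin(yaw)
    return R.from_matrix(np.array([[c,s,0],[s,-c,0],[0,0,-1]])).as_quat()
E
python3 - <<'E'
from h import *
for n in ('scene','side','wrist'):
    im,c=snap(n,n+'0'); print(n,c)
a=[cv2.imread(f'pics/{n}0.png') for n in('scene','side')]
cv2.imwrite('pics/both.png',cv2.resize(np.vstack(a),None,fx=.714,fy=.714))
print(manip.current_clock())
E
```

```text
pics
scene {'vfov': 56.550044841774785, 'cx': 279.36574008124717, 'cy': 205.83314650888613, 'eye': array([0.5191796 , 0.58408449, 0.76157691]), 'attitude': array([ 0.01214462,  0.94760151, -0.3192074 , -0.00324289])}
side {'vfov': 57.69988367619479, 'cx': 285.0877602377383, 'cy': 211.42651620174172, 'eye': array([ 0.91152484, -0.3532691 ,  0.9863794 ]), 'attitude': array([ 0.89739444,  0.35011791, -0.10364033, -0.2477082 ])}
wrist {'vfov': 65.70646984690485, 'cx': 279.5867257004427, 'cy': 204.26649712763543, 'eye': array([ 0.34697034, -0.55341575,  0.38397846]), 'attitude': array([ 0.83498617, -0.53023716, -0.07949473,  0.12380321])}
0.15
```

View pics/scene0.png

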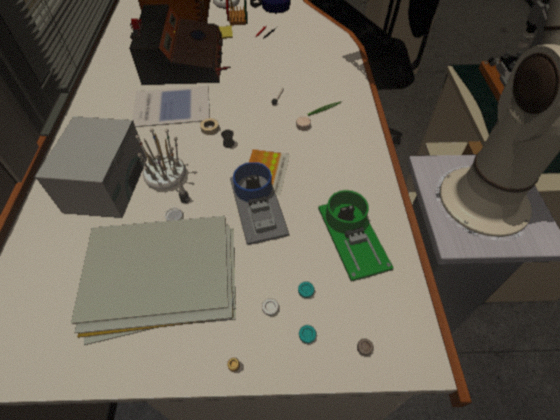

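View pics/side0.png

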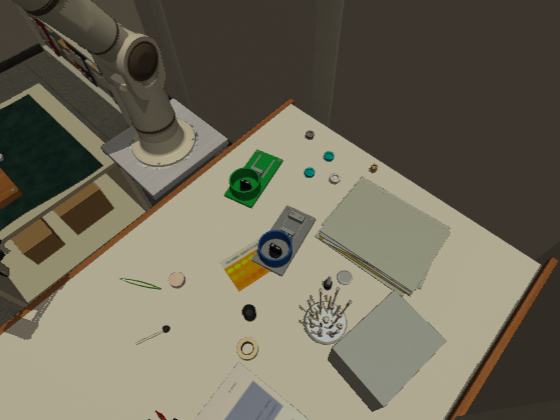

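Scene view: blue guard on the grey clamp at (253,182) with its plate reaching to (265,225). A green clamp at (350,235) is not meant. Candidates for the die are the pale ring at (271,307), turquoise rings at (306,290) and (308,334), a brownish one at (365,346), a brass one at (233,364) and a flat clear disc at (174,216). The pale grey ring at (271,307), seen at (335,179) in the side view, fits best. I'll confirm it in an enlarged crop.

```bash
cat >> h.py <<'E'
def ray(c,u,v,fish=False,H=420):
    f=H/2/np.tan(np.radians(c['vfov'])/2); x,y=u-c['cx'],v-c['cy']
    if fish:
        r=np.hypot(x,y)+1e-9; t=r/f; d=np.array([x/r*np.sin(t),y/r*np.sin(t),np.cos(t)])
    else: d=np.array([x/f,y/f,1.])
    return R.from_quat(c['attitude']).apply(d)
def onz(c,u,v,z,fish=False):
    d=ray(c,u,v,fish); e=c['eye']; return e+d*(z-e[2])/d[2]
def proj(c,P,fish=False,H=420):
    f=H/2/np.tan(np.radians(c['vfov'])/2)
    p=R.from_quat(c['attitude']).inv().apply(np.atleast_2d(P)-c['eye'])
    if fish:
        rr=np.hypot(p[:,0],p[:,1]); t=np.arctan2(rr,p[:,2]); return np.c_[c['cx']+f*t*p[:,0]/rr,c['cy']+f*t*p[:,1]/rr]
    return np.c_[c['cx']+f*p[:,0]/p[:,2],c['cy']+f*p[:,1]/p[:,2]]
def load(f): return np.load(f'pics/{f}.npy',allow_pickle=True).item()
E
python3 - <<'E'
from h import *
s,d=load('scene0'),load('side0')
for nm,a,b,z in [('die',(271,307),(335,179),.012),('guard rim',(253,181),(276,248),.055),('brown',(365,346),(310,135),.009),('box',(304,123),(177,279),.015),('loupe',(228,138),(249,312),.02)]:
    print(nm,onz(s,*a,z),onz(d,*b,z))
a=cv2.imread('pics/scene0.png'); b=cv2.imread('pics/side0.png')
A=cv2.resize(a[150:350,215:415],(600,600),interpolation=3)[:, :400]
B=cv2.resize(b[150:300,240:340+5],(400,600),interpolation=3)
A=cv2.resize(a[155:325,215:305],(400,600),interpolation=3)
cv2.imwrite('pics/crop1.png',np.hstack([A,B]))
E
```

```text
die [0.52936537 0.27009066 0.012     ] [0.53716429 0.26335377 0.012     ]
guard rim [ 0.56793761 -0.02885813  0.055     ] [ 0.58060716 -0.04954522  0.055     ]
brown [0.35166724 0.35125513 0.009     ] [0.35693942 0.35180944 0.009     ]
box [ 0.42817183 -0.27900837  0.015     ] [ 0.43287393 -0.28408847  0.015     ]
loupe [ 0.64153295 -0.21718743  0.02      ] [ 0.64176323 -0.21588796  0.02      ]
```

View pics/crop1.png

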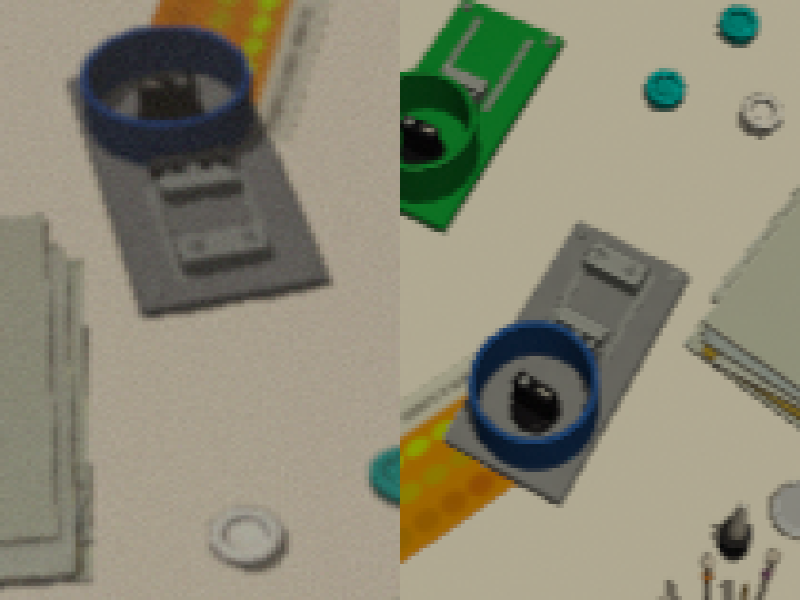

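```bash
python3 - <<'E'
from h import *
d=load('side0'); s=load('scene0')
P=[onz(d,*p,.012)[:2] for p in [(287.2,205.5),(315.6,218.75),(282,275.5),(251.8,260.8)]]
print(np.round(P,4), np.mean(P,0)); P=np.array(P)
y=(P[0]+P[1]-P[2]-P[3]);print('yaw of clamp y -90deg',np.degrees(np.arctan2(y[1],y[0]))-90, np.linalg.norm(y)/2)
print(onz(s,247,244.3,.012),onz(s,289.3,234.9,.012))
R0=R.from_quat(manip.current_tcp_rot()); w=load('wrist0'); p=manip.current_tool_pos()
print(R0.as_matrix().round(3)); print('cam in tool',R0.inv().apply(w['eye']-p), (R0.inv()*R.from_quat(w['attitude'])).as_matrix().round(3))
for yaw in np.radians([-180,-90,0,90,15,-165]):
    q=manip.solve_ik([.57,0.02,.25],down(yaw)); print(yaw, None if q is None else np.round(q,2))
E
```

```text
[[ 0.4928  0.0899]
 [ 0.5859  0.1125]
 [ 0.6341 -0.0842]
 [ 0.5428 -0.1093]] [0.56387864 0.00220296]
yaw of clamp y -90deg 13.938673124570386 0.20394728103338933
[0.58140971 0.1210744  0.012     ] [0.48552057 0.09850042 0.012     ]
[[ 0.425 -0.905 -0.001]
 [-0.905 -0.425  0.001]
 [-0.001 -0.    -1.   ]]
cam in tool [-0.00128874 -0.07897468 -0.15804249] [[ 1.     0.     0.   ]
 [-0.     0.957  0.291]
 [-0.    -0.291  0.957]]
-3.141592653589793 [ 0.82  0.65 -1.3   1.71  0.65  1.29  2.52]
-1.5707963267948966 [ 0.6   0.44 -0.89  1.72  0.36  1.16 -1.96]
0.0 [ 0.68  0.48 -1.01  1.72  0.44  1.19 -0.45]
1.5707963267948966 [ 0.8   0.61 -1.24  1.71  0.6   1.27  0.99]
0.2617993877991494 [ 0.69  0.49 -1.03  1.72  0.45  1.19 -0.2 ]
-2.8797932657906435 [-0.87  0.48  1.06  1.77 -0.45  1.16 -2.56]
```

View pics/w1.png

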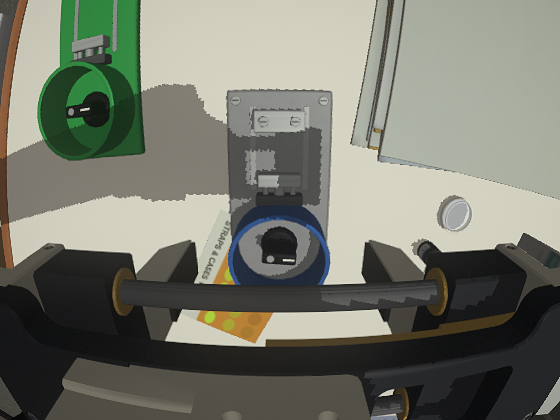

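View pics/w2.png

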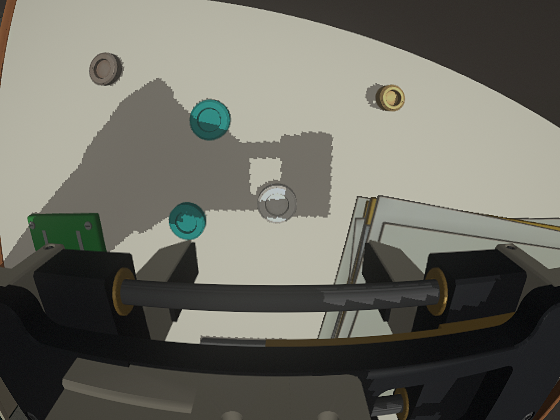

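w1: the grey clamp's far plate corners are at about (228,92) and (331,92), the stop at (279,120), the jaw at (280,185), and the guard with the knob at (279,255). w2: the pale grey die is at (277,203), turquoise ones at (187,221) and (210,119), and the paper stack from x≈360. There is no gap command, so I'll work out how to turn the knob with shut fingers later. First I'll fit the poses.

```bash
cat > fit.py <<'E'
from h import *
from scipy.optimize import least_squares
c=load('w1'); d=load('side0')
def T(p,L): 
    L=np.atleast_2d(L); a=p[2]; return np.c_[p[0]+np.cos(a)*L[:,0]-np.sin(a)*L[:,1], p[1]+np.sin(a)*L[:,0]+np.cos(a)*L[:,1], L[:,2]]
th=np.linspace(0,2*np.pi,60)
if __name__=='__main__':
    loc=np.array([[.05,.103,.012],[-.05,.103,.012]]); pix=np.array([[331,92],[228.5,92.]])
    ed=np.array([[231,195.],[328,200.]])
    def res(p):
        r=(proj(c,T(p,loc),True)-pix).ravel()
        P=np.array([onz(c,*e,.012,True) for e in ed]); a=p[2]; lx=np.cos(a)*(P[:,0]-p[0])+np.sin(a)*(P[:,1]-p[1])
        return np.r_[r,(lx-[-.05,.05])*1000]
    s=least_squares(res,[.564,.002,.243]); p=s.x; print(p,np.degrees(p[2]),s.fun.round(1)); np.save('clamp.npy',p)
    print('nest',T(p,[0,.04,.012]),'knob',T(p,[0,-.055,.041]))
    im=cv2.imread('pics/w1.png'); S=4
    im=cv2.resize(im[80:300,200:360],None,fx=S,fy=S,interpolation=cv2.INTER_CUBIC)
    def pl(L,col,closed=True): 
        q=((proj(c,T(p,L),True)-[200,80]+.5)*S-.5).round().astype(np.int32); cv2.polylines(im,[q],closed,col,1,cv2.LINE_AA)
    pl([[x*.05,y*.103,.012] for x,y in((1,1),(-1,1),(-1,-1),(1,-1))],(0,0,255))
    for r in(.042,.047): pl(np.c_[r*np.cos(th),-.055+r*np.sin(th),0*th+.058],(0,255,255))
    for q in(0,.17): pl([T([0,-.055,-q],[x*.016,y*.006,.048])[0] for x,y in((1,1),(-1,1),(-1,-1),(1,-1))],(0,255,0))
    pl(np.c_[.017*np.cos(th),.04+.017*np.sin(th),0*th+.012],(255,255,0))
    cv2.imwrite('pics/ov.png',cv2.resize(im[:, :],None,fx=.68,fy=.68,interpolation=3))
    w=load('w2')
    for n,u,v,z in(('die',277,203,.009),('t1',187,221,.008),('t2',210,119,.008),('stack',358,198,.01)): print(n,onz(w,u,v,z,True))
E
python3 fit.py
```

```text
[0.5601291  0.0039324  0.24043124] 13.775695470843683 [ 2.1  0.1 -2.1 -0.1  1.9 -1.9]
nest [[0.55060424 0.04278182 0.012     ]] knob [[ 0.57322578 -0.04948554  0.041     ]]
die [0.5318989  0.26831506 0.009     ]
t1 [0.45607893 0.23158659 0.008     ]
t2 [0.45977273 0.32609157 0.008     ]
stack [0.59991493 0.2901946  0.01      ]
```

View pics/ov.png

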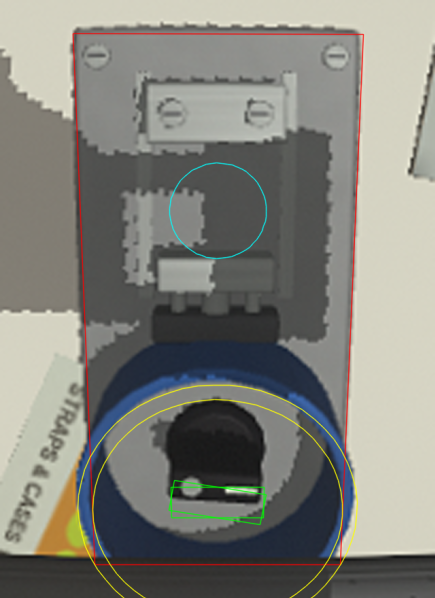

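The overlay shows the fit is good to about 2 mm at the plate. The knob and rim appear a few mm further towards +y, so I'll re-measure from closer. I'll grasp the die with the jaws across y, because the turquoise die and the stack block x, and then look at the clamp again.

```bash
python3 - <<'E'
from h import *
g=down(np.radians(-76))
manip.move_pose([.532,.268,.07],g); manip.servo_line([.532,.268,.003],vel=.1)
effector.close(20); print('gap',manip.current_finger_gap(),manip.current_clock())
manip.servo_line([.532,.268,.11],vel=.2)
q=down(.2405); Rr=R.from_quat(q); ax=Rr.apply([0,.291,.957]); off=Rr.apply([-.0013,-.079,-.158])
t=np.array([.568,-.03,.03]); tgt=t-ax*.24/abs(ax[2])-off; print(tgt)
manip.move_pose(tgt,q); snap('wrist','w3'); print(manip.current_clock(),manip.current_finger_gap())
E
```

```text
gap 0.033107883226988946 6.6917
[ 0.57069694 -0.03553898  0.112     ]
9.0917 0.03325136945229375
```

View pics/w3.png

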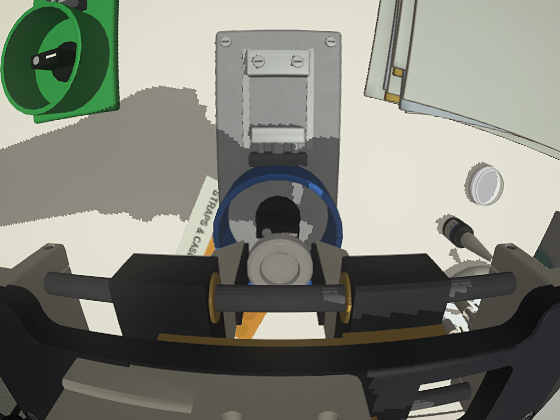

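Die held (gap 33 mm, die at (280,262)). Plate corners are at (217,32) and (341,32), and the guard's sides at columns 217 and 342. Next: a joint fit over the views, with a brightened overlay.

```bash
cat > fit2.py <<'E'
from h import *
from fit import T,th
from scipy.optimize import least_squares
w1,w3,sd=load('w1'),load('w3'),load('side0')
A=[.05,.103,.012];B=[-.05,.103,.012]
obs=[(w1,True,A,(331,91)),(w1,True,B,(228,91)),(w3,True,A,(341,31.5)),(w3,True,B,(216.5,31.5)),
 (sd,False,B,(287.2,205.5)),(sd,False,A,(315.6,218.75)),(sd,False,[.05,-.103,.012],(282,275.5)),(sd,False,[-.05,-.103,.012],(251.8,260.8))]
def res(p):
    r=[(proj(c,T(p,L),f)-px).ravel() for c,f,L,px in obs]
    for w,l,rt in((w1,(231,195),(328,200)),(w3,(217.5,110),(340.5,110))):
        for e,s in((l,-.05),(rt,.05)):
            P=onz(w,*e,.012,True); r.append([(np.cos(p[2])*(P[0]-p[0])+np.sin(p[2])*(P[1]-p[1])-s)*1100])
    return np.concatenate(r)
s=least_squares(res,[.564,.002,.243],loss='soft_l1'); p=s.x; print(p,np.degrees(p[2]),s.fun.round(1)); np.save('clamp.npy',p)
print('nest',T(p,[0,.04,.012]),'knob',T(p,[0,-.055,.041]))
out=[]
for f,c,y0,y1,x0,x1 in(('w3',w3,25,245,200,360),('w1',w1,80,300,200,360)):
    im=cv2.imread(f'pics/{f}.png'); S=2.7
    im=cv2.resize(im[y0:y1,x0:x1],None,fx=S,fy=S,interpolation=cv2.INTER_CUBIC); im=(255*(im/255.)**.5).astype(np.uint8)
    def pl(L,col): 
        q=((proj(c,T(p,L),True)-[x0,y0]+.5)*S-.5).round().astype(np.int32); cv2.polylines(im,[q],True,col,1,cv2.LINE_AA)
    pl([[x*.05,y*.103,.012] for x,y in((1,1),(-1,1),(-1,-1),(1,-1))],(0,0,255))
    for r in(.042,.047): pl(np.c_[r*np.cos(th),-.055+r*np.sin(th),0*th+.058],(0,255,255))
    pl(np.c_[.019*np.cos(th),-.055+.019*np.sin(th),0*th+.018],(255,0,255))
    pl([[x*.016,-.055+y*.006,.048] for x,y in((1,1),(-1,1),(-1,-1),(1,-1))],(0,255,0))
    pl(np.c_[.017*np.cos(th),.04+.017*np.sin(th),0*th+.012],(255,255,0))
    out.append(im)
cv2.imwrite('pics/ov2.png',cv2.resize(np.hstack(out),None,fx=.92,fy=.92,interpolation=3))
print('die held centre in w3 (tcp frame)',end=' '); P=onz(w3,280,262,.112+.005,True); print(P)
E
python3 fit2.py
```

```text
[0.56051417 0.00492193 0.24391645] 13.975383202412326 [ 2.4  0.  -1.3  0.2  1.6  0.  -0.9  0.4 -0.7 -1.7  0.5 -1.3  0.3 -0.4
 -0.9 -1.9  1.4 -2.8  1.2 -1.8]
nest [[0.55085397 0.04373792 0.012     ]] knob [[ 0.57379695 -0.04845004  0.041     ]]
die held centre in w3 (tcp frame) [ 0.57005443 -0.03268279  0.117     ]
```

View pics/ov2.png

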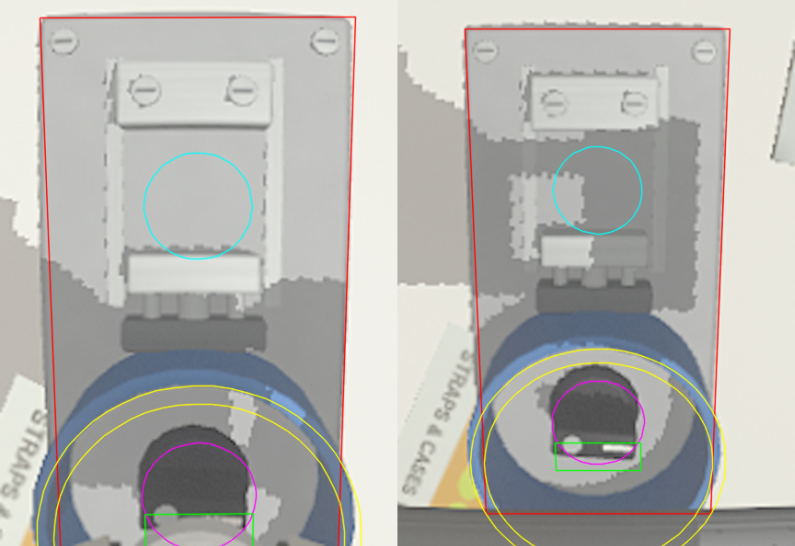

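```bash
python3 - <<'E'
from h import *
from fit2 import w1,w3,p,T
def loc(P): 
    d=np.array(P[:2])-p[:2]; a=p[2]; return np.array([np.cos(a)*d[0]+np.sin(a)*d[1],-np.sin(a)*d[0]+np.cos(a)*d[1]])*1000
def px3(x,y): return 200+x/2.48,25+y/2.48
def px1(x,y): return 200+(x-397)/2.48,80+y/2.48
for n,w,px,z,e in [('far3',w3,px3(195,15),.012,103),('far1',w1,px1(597,26),.012,103),
 ('foot3',w3,px3(195,350),.012,-8),('foot1',w1,px1(596,312),.012,-8),('disc3',w3,px3(194,426),.012,-36),('disc1',w1,px1(594,366),.012,-36),
 ('rim3',w3,px3(195,373),.058,-8),('rim1',w1,px1(597,341),.058,-8),
 ('stopfoot3',w3,px3(194,129),.012,0),('stoptop3',w3,px3(194,122),.030,0),('stoptop1',w1,px1(596,129),.030,0),('jawtop3',w3,px3(194,254),.028,0),('jawfoot3',w3,px3(194,248),.012,0),('jawtop1',w1,px1(594,237),.028,0),('track3',w3,px3(194.5,200),.012,0),('dietop',w3,(280,262),.125,0)]:
    print(n,loc(onz(w,*px,z,True)).round(1),e)
print(loc([.570697,-.035539]))
E
```

```text
[0.56051417 0.00492193 0.24391645] 13.975383202412326 [ 2.4  0.  -1.3  0.2  1.6  0.  -0.9  0.4 -0.7 -1.7  0.5 -1.3  0.3 -0.4
 -0.9 -1.9  1.4 -2.8  1.2 -1.8]
nest [[0.55085397 0.04373792 0.012     ]] knob [[ 0.57379695 -0.04845004  0.041     ]]
die held centre in w3 (tcp frame) [ 0.57005443 -0.03268279  0.117     ]
far3 [ -0.4 101.8] 103
far1 [  0.6 102.6] 103
foot3 [-0.7 -7. ] -8
foot1 [ 0.  -9.5] -8
disc3 [ -1.1 -32.6] -36
disc1 [ -0.8 -32.7] -36
rim3 [-0.6 -5. ] -8
rim1 [ 0.2 -5.7] -8
stopfoot3 [-0.8 64.2] 0
stoptop3 [-0.7 64.6] 0
stoptop1 [ 0.1 64.6] 0
jawtop3 [-0.8 25.1] 0
jawfoot3 [-0.9 26.1] 0
jawtop1 [-0.7 24.5] 0
track3 [-0.7 41.5] 0
dietop [  0.2 -34.7] 0
[  0.10989266 -41.72247569]
```

Features agree to 1–3 mm. Stop face at local y≈64, jaw≈25, so the midpoint is ≈44.7. The die seems to sit about 7 mm off-centre in the pads, so I'll check that with an overlay.

```bash
python3 - <<'E'
from h import *
w=load('w3'); q=R.from_quat(down(.2405)); t=np.array([.57069694,-.03553898,.112])
th=np.linspace(0,6.283,60); S=5;x0,y0=215,205
im=cv2.imread('pics/w3.png')[205:320,215:345]; im=cv2.resize(im,None,fx=S,fy=S,interpolation=3); im=(255*(im/255.)**.6).astype(np.uint8)
def pl(L,col):
    P=t+q.apply(np.array(L)); k=((proj(w,P,True)-[x0,y0]+.5)*S-.5).round().astype(np.int32); cv2.polylines(im,[k],True,col,1,cv2.LINE_AA)
for dy,col in((0,(0,0,255)),(-.007,(0,255,0))): pl(np.c_[.017*np.cos(th),dy+.017*np.sin(th),0*th-.013],col)
for s in(1,-1): pl([[s*.0165,-.0095,0],[s*.0355,-.0095,0],[s*.0355,.0095,0],[s*.0165,.0095,0]],(255,255,0))
cv2.imwrite('pics/grip.png',im)
E
```

```text
(no output)
```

View pics/grip.png

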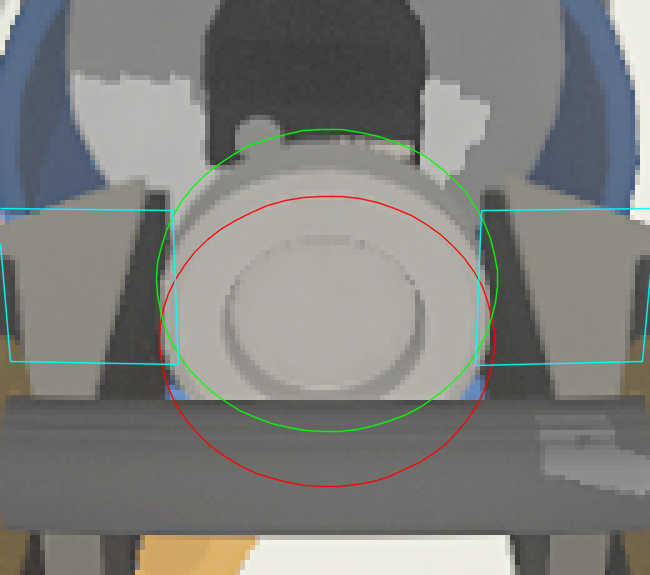

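The fingertips themselves appear about 3 mm up-image of the model, so the wrist camera has a ~3 mm bias toward local +y and the die is centred in the pads. The corrected mid-point is local y≈41.5. I'll hover there and check the die against the stop.

```bash
python3 - <<'E'
from h import *
from fit import T
p=np.load('clamp.npy'); q=down(p[2]); t=T(p,[-.0003,.0415,.07])[0]; print(t)
manip.servo_line(t,q,vel=.15); t[2]=.036; manip.servo_line(t,q,vel=.1)
w,c=snap('wrist','w4'); print(manip.current_clock(),manip.current_tool_pos(),manip.current_force(),manip.current_wrist_torque())
im=cv2.imread('pics/w4.png'); snap('side','s4'); b=cv2.imread('pics/s4.png')
im=cv2.resize(im[120:300,190:370],(540,540),interpolation=3); b=cv2.resize(b[170:305,260:325],(260,540),interpolation=3)
cv2.imwrite('pics/w4c.png',np.hstack([im,b]))
E
```

```text
[0.5502006  0.04512106 0.07      ]
10.4083 [0.55007087 0.0452538  0.03571893] [-0.50930781 -1.05823609 -0.6312618 ] [ 0.0456611  -0.13988921 -0.00386323]
```

View pics/w4c.png

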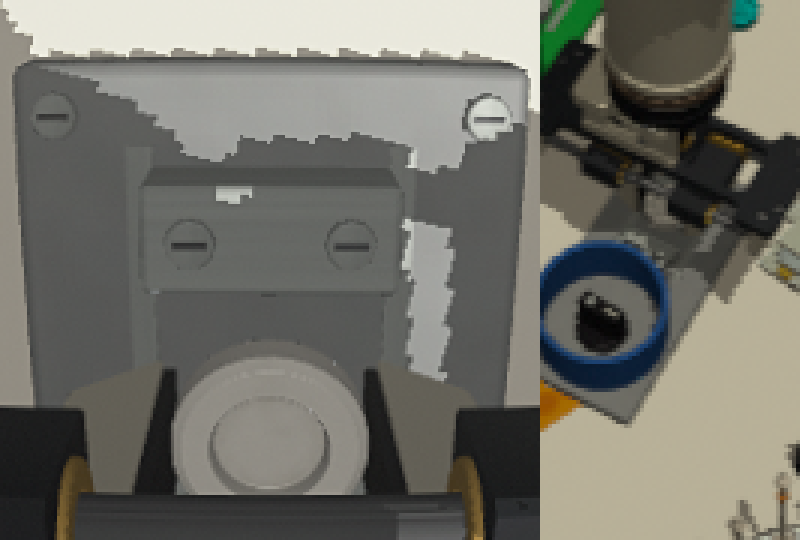

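```bash
python3 - <<'E'
from h import *
c=load('w4');p=np.load('clamp.npy');a=p[2]
def loc(P):
    d=np.array(P[:2])-p[:2]; return np.array([np.cos(a)*d[0]+np.sin(a)*d[1],-np.sin(a)*d[0]+np.cos(a)*d[1]])*1000
g=lambda x,y,z:loc(onz(c,190+x/3,120+y/3,z,True)).round(1)
print('stop edge',g(272,292,.030),'die bottom far',g(270,342,.0327),'die top far',g(270,358,.0487),'die top left/right',g(173,440,.0487),g(369,440,.0487),'recess c',g(269,443,.0487),'far edge',g(272,60,.012))
print(loc(manip.current_tool_pos()))
E
```

```text
stop edge [-0.5 64.8] die bottom far [-0.9 56.3] die top far [-0.9 60. ] die top left/right [-17.1  45. ] [15.7 45. ] recess c [-1.  44.5] far edge [ -0.5 104. ]
[-0.05555266 41.69739089]
```

Centred sideways, with gaps of ≈2.9 mm to the stop and ≈2.4 mm to the jaw. Lowering and releasing.

```bash
python3 - <<'E'
from h import *
t=np.array(manip.current_tool_pos()); t[:2]=[.5502,.0451]; f0=np.array(manip.current_force())
for z in(.020,.017,.0158,.0152):
    t[2]=z; manip.servo_line(t,vel=.05); f=np.array(manip.current_force())-f0; print(z,manip.current_tool_pos().round(4) if 1 else 0,f.round(2))
    if f[2]>4: break
effector.open_jaws(); manip.sleep(.2); print('open',manip.current_finger_gap(), (np.array(manip.current_force())-f0).round(2))
t[2]=.12; manip.servo_line(t,vel=.2)
# view with camera above knob
p=np.load('clamp.npy'); q=down(p[2]); Rr=R.from_quat(q); ax=Rr.apply([0,.291,.957]); off=Rr.apply([-.0013,-.079,-.158])
k=np.array([.5735,-.0485,.04]); eye=k+[0,0,.25]; tgt=eye-off; print(tgt)
manip.move_pose(tgt,q); effector.close(); snap('wrist','w5'); print(manip.current_clock(),manip.current_finger_gap(),manip.current_force(),manip.current_wrist_torque())
im=cv2.imread('pics/w5.png'); cv2.imwrite('pics/w5c.png',(255*(cv2.resize(im[20:300,160:400],(685,800)[:2] if 0 else (514,600),interpolation=3)/255.)**.6).astype(np.uint8))
E
```

```text
0.02 [0.5499 0.0451 0.0196] [-0.63  1.14 -1.33]
0.017 [0.5501 0.0451 0.0169] [-0.39  0.16  0.26]
0.0158 [0.5502 0.0451 0.0158] [ 0.    0.46 -1.15]
0.0152 [0.5502 0.0451 0.0152] [-0.32 -0.15 -0.44]
open 0.09167169429617555 [-0.29 -0.36 -0.05]
[ 0.59384041 -0.12484761  0.132     ]
15.825 0.0002490047674213173 [0.21974928 0.19117244 0.07581454] [ 0.01876255 -0.11057702 -0.02028923]
```

View pics/w5c.png

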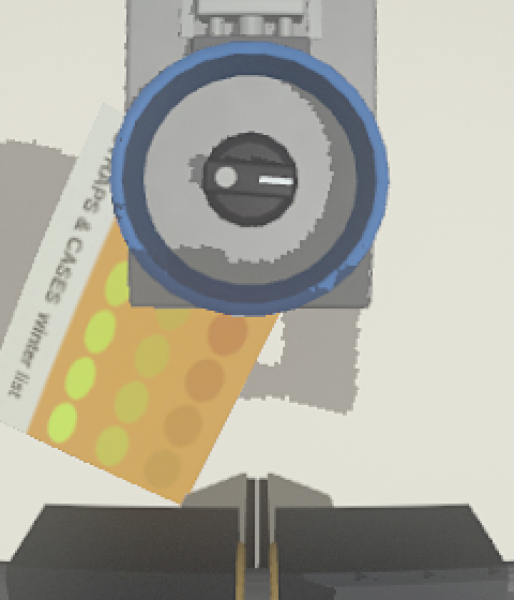

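Count: 11 pictures viewed, one left. The die was released with no disturbance. w5c shows the guard rim centred at (249.5,178.5) in the crop, the knob bar at (250,180) tilted about 0.08 rad clockwise, and shut tapered fingers with their tip edge at (257,473).

The plan is to lower the shut fingers inside the guard on the bar's local −y side, near its −x end. Then I swing the tool clockwise about the knob axis, using the fingers as a crank.

```bash
python3 - <<'E'
from h import *
c=load('w5');p=np.load('clamp.npy');a=p[2]; s=514/240
def loc(P):
    d=np.array(P[:2])-p[:2]; return np.array([np.cos(a)*d[0]+np.sin(a)*d[1],-np.sin(a)*d[0]+np.cos(a)*d[1]])*1000
u=lambda x,y:(160+x/s,20+y/s)
print('rim',loc(onz(c,*u(249.5,178.5),.058,True)),'knob',loc(onz(c,*u(250,180),.048,True)),'plate -y edge',loc(onz(c,*u(250,306),.012,True)), 'jaw foot?')
t=np.array(manip.current_tool_pos()); q=R.from_quat(manip.current_tcp_rot())
for y in(-.0095,0): print('tip pred crop',(proj(c,t+q.apply([0,y,0]),True)[0]-[160,20])*s)
print('rim width mm',np.diff([loc(onz(c,*u(x,178.5),.058,True))[0] for x in(111,388)]),np.diff([loc(onz(c,*u(250,x),.058,True))[1] for x in(41,316)]))
print(c['eye'],t)
sc,sd=load('scene0'),load('side0'); print('pot',onz(sc,165,180,.03),onz(sd,325,322,.03),'tips',onz(sc,160,140,.12),onz(sd,322,300,.12))
print([ (round(float(np.degrees(y)),0), manip.solve_ik([.57,-.06,.026],down(y)) is not None) for y in np.radians([14,-20,-50,-80,-100])])
E
```

```text
rim [ -1.26483382 -50.4159378 ] knob [ -1.18049211 -50.79637761] plate -y edge [  -1.52372458 -101.14715666] jaw foot?
tip pred crop [256.58241184 481.33528367]
tip pred crop [256.56575544 515.39283877]
rim width mm [92.05070187] [-92.91415709]
[ 0.57420481 -0.04701217  0.29019239] [ 0.59382516 -0.12485327  0.13199381]
pot [ 0.78787653 -0.0595986   0.03      ] [ 0.80203105 -0.10653559  0.03      ] tips [ 0.78574166 -0.10659028  0.12      ] [ 0.77465192 -0.09530333  0.12      ]
[(14.0, True), (-20.0, True), (-50.0, True), (-80.0, True), (-100.0, True)]
```

```bash
cat > k.py <<'E'
from h import *
from fit import T
p=np.load('clamp.npy'); a=p[2]; K=T(p,[-.001,-.054,0])[0][:2]
LEAD=.06
def rd(n=8):
    F=[];M=[]
    for _ in range(n):
        F.append(manip.current_force()); M.append(manip.current_wrist_torque()); manip.sleep(.01)
    return np.mean(F,0),np.mean(M,0),np.std(M,0)[2]
def pose(phi,gap,off=-.007,z=.026):
    r=R.from_euler('z',a-phi).apply([off,-(.0155+gap),0])[:2]
    return np.r_[K+r,z],down(a-phi-LEAD)
def mk(F,M):
    r=np.array(manip.current_tool_pos())[:2]-K; return M[2]+r[0]*F[1]-r[1]*F[0]
E
python3 - <<'E'
from k import *
t,q=pose(.08,.0035,z=.08); print(K,t)
manip.move_pose(t,q); F0,M0,s=rd(15); print('zero',F0,M0,s); np.save('zero.npy',[F0,M0])
for z in(.066,.06,.054,.048,.042,.036,.031,.026):
    t[2]=z; manip.servo_line(t,q,vel=.06); F,M,_=rd(3); F=F-F0
    if np.linalg.norm(F)>3: print('touch',z,F); break
print(manip.current_tool_pos(),F,manip.current_clock())
if z==.026:
  for g in np.arange(.003,-.004,-.0005):
    t,q=pose(.08,g); manip.servo_line(t,q,vel=.02); F,M,_=rd(5); print(round(g*1000,1),(F-F0).round(2),(M-M0).round(3),manip.current_clock())
    if np.linalg.norm(F-F0)>2.5: break
E
```

```text
[ 0.57258504 -0.04772115] [ 0.56877936 -0.06760875  0.08      ]
zero [ 0.01478231 -0.36873324  0.17381293] [-0.0397611  -0.12338632  0.00214469] 0.033131277047060696
[ 0.56851672 -0.06758257  0.02571081] [-0.01463323 -0.05373499 -0.23824686] 18.7083
3.0 [0.   0.37 0.06] [ 0.037  0.012 -0.   ] 19.0
2.5 [-0.43  0.52 -0.5 ] [ 0.017  0.03  -0.006] 19.2917
2.0 [-0.18  0.21 -0.09] [0.02  0.033 0.007] 19.5833
1.5 [-0.11  0.32 -0.27] [ 0.032  0.014 -0.017] 19.875
1.0 [0.16 0.8  0.03] [0.039 0.023 0.006] 20.1667
0.5 [-0.35  0.31 -0.04] [0.028 0.031 0.003] 20.4583
0.0 [ 0.09  0.51 -0.41] [ 0.029  0.016 -0.   ] 20.75
-0.5 [-0.01  0.08 -0.29] [ 0.046  0.021 -0.016] 21.0417
-1.0 [ 0.05 -0.47 -0.68] [-0.147 -0.01   0.017] 21.3333
-1.5 [ 0.6  -2.08 -0.79] [-0.5   -0.103  0.024] 21.625
-2.0 [ 0.79 -4.95  0.01] [-1.029 -0.182  0.036] 21.9167
```

Contact found gently at −1 mm, with no guard touch. Turning now, with torque logged.

```bash
cat >> k.py <<'E'
Z0=np.load('zero.npy')
def step(phi,gap,off=-.007,n=12):
    t,q=pose(phi,gap,off); manip.servo_line(t,q,vel=.03); F,M,s=rd(n); F=F-Z0[0]; M=M-Z0[1]
    tp=np.array(manip.current_tool_pos()); x=R.from_quat(manip.current_tcp_rot()).as_matrix()[:2,0]; yaw=np.arctan2(x[1],x[0])
    L=R.from_euler('z',-a).apply(np.r_[tp[:2]-K,0])*1000
    f=tp[:2]+R.from_euler('z',yaw).apply([0,.0095,0])[:2]; n_=np.array([-np.sin(yaw),np.cos(yaw)])
    # knob angle if bar end corner lies on finger face
    from scipy.optimize import brentq
    g=lambda b:np.dot(R.from_euler('z',a-b).apply([-.013,-.007,0])[:2]+K-f,n_)
    try: b=brentq(g,phi-.6,phi+.6)
    except ValueError: b=np.nan
    m=mk(F,M); Fl=R.from_euler('z',-(a-phi)).apply(F)
    print(f'phi {phi:.3f} act {b:.3f} yaw {a-yaw-LEAD:.3f} Fbar {Fl[0]:.1f} {Fl[1]:.1f} {F[2]:.1f} Mz {M[2]:.3f} Mk {m:.3f} t {manip.current_clock():.2f}'); return b,m,Fl
E
python3 - <<'E'
from k import *
for ph in (.12,.18,.24,.30,.36,.42,.48):
    b,m,Fl=step(ph,-.002)
    if np.linalg.norm(Fl)>35: break
E
```

```text
phi 0.120 act 0.259 yaw 0.121 Fbar 0.5 -5.5 -0.6 Mz 0.043 Mk 0.088 t 22.27
phi 0.180 act 0.256 yaw 0.182 Fbar 1.3 -7.3 -1.0 Mz 0.037 Mk 0.107 t 22.62
phi 0.240 act 0.253 yaw 0.242 Fbar 1.9 -8.8 -0.8 Mz 0.044 Mk 0.133 t 22.97
phi 0.300 act 0.256 yaw 0.303 Fbar 2.7 -10.0 -0.5 Mz 0.064 Mk 0.173 t 23.32
phi 0.360 act 0.274 yaw 0.363 Fbar 3.0 -11.0 -0.3 Mz 0.039 Mk 0.160 t 23.67
phi 0.420 act 0.316 yaw 0.423 Fbar 2.8 -11.4 0.8 Mz 0.080 Mk 0.200 t 24.02
phi 0.480 act 0.366 yaw 0.483 Fbar 2.4 -11.3 2.0 Mz 0.072 Mk 0.186 t 24.37
```

```bash
python3 - <<'E'
from k import *
for ph in np.arange(.54,1.3,.06):
    b,m,Fl=step(ph,-.002)
    if np.hypot(Fl[0],Fl[1])>13.5 or m>.235: break
E
```

```text
phi 0.540 act 0.414 yaw 0.543 Fbar 2.0 -11.5 2.8 Mz 0.100 Mk 0.210 t 24.72
phi 0.600 act 0.465 yaw 0.603 Fbar 1.8 -12.1 3.9 Mz 0.093 Mk 0.206 t 25.07
phi 0.660 act 0.516 yaw 0.663 Fbar 1.4 -11.9 5.0 Mz 0.120 Mk 0.226 t 25.42
phi 0.720 act 0.571 yaw 0.723 Fbar 1.3 -12.2 5.8 Mz 0.118 Mk 0.226 t 25.77
phi 0.780 act 0.625 yaw 0.783 Fbar 0.4 -12.3 7.5 Mz 0.106 Mk 0.200 t 26.12
phi 0.840 act 0.682 yaw 0.843 Fbar 0.2 -12.8 8.5 Mz 0.145 Mk 0.241 t 26.47
```

```bash
python3 - <<'E'
from k import *
import k
t=np.array(manip.current_tool_pos()); print(t)
_p=k.pose
k.pose=lambda phi,gap,off=-.007,z=.0275:_p(phi,gap,off,z)
for ph in np.arange(.84,1.3,.05):
    b,m,Fl=step(ph,-.002,n=16)
    if np.hypot(Fl[0],Fl[1])>15 or m>.26: break
E
```

```text
[ 0.55611954 -0.05922782  0.02578301]
phi 0.840 act 0.682 yaw 0.843 Fbar 2.1 -10.9 -0.2 Mz 0.072 Mk 0.193 t 26.85
phi 0.890 act 0.703 yaw 0.893 Fbar 2.4 -11.5 1.1 Mz 0.097 Mk 0.228 t 27.23
phi 0.940 act 0.744 yaw 0.943 Fbar 2.3 -11.6 1.6 Mz 0.092 Mk 0.222 t 27.62
phi 0.990 act 0.786 yaw 0.993 Fbar 1.9 -11.7 2.6 Mz 0.091 Mk 0.215 t 28.00
phi 1.040 act 0.814 yaw 1.042 Fbar 1.8 -12.0 3.5 Mz 0.098 Mk 0.224 t 28.38
phi 1.090 act 0.824 yaw 1.093 Fbar 2.0 -13.2 4.5 Mz 0.098 Mk 0.236 t 28.77
phi 1.140 act 0.836 yaw 1.143 Fbar 2.2 -13.8 5.6 Mz 0.106 Mk 0.252 t 29.15
phi 1.190 act 0.845 yaw 1.193 Fbar 2.6 -14.6 6.6 Mz 0.101 Mk 0.257 t 29.53
phi 1.240 act 0.851 yaw 1.243 Fbar 2.7 -15.2 7.8 Mz 0.125 Mk 0.287 t 29.92
```

The nip shows at act≈0.81, where the angle per step drops and torque begins to rise. Compared with the plateau (11.8 N, 0.222 N m), a ratio of 1.29 means ≈7 N of clamping. For about 12 N I need a ratio of ≈1.45.

```bash
python3 - <<'E'
from k import *
import k
_p=k.pose
k.pose=lambda phi,gap,off=-.007,z=.0285:_p(phi,gap,off,z)
for ph in np.arange(1.24,1.6,.05):
    b,m,Fl=step(ph,-.002,n=20)
    t=np.array(manip.current_tool_pos()); print(t.round(4))
    if np.hypot(Fl[0],Fl[1])>16.9 or m>.33: break
E
```

```text
phi 1.240 act 0.841 yaw 1.243 Fbar 3.9 -13.3 0.7 Mz 0.091 Mk 0.266 t 30.33
[ 0.5511 -0.0534  0.0264]
phi 1.290 act 0.828 yaw 1.293 Fbar 4.3 -14.5 2.1 Mz 0.094 Mk 0.283 t 30.75
[ 0.5505 -0.0529  0.0264]
phi 1.340 act 0.816 yaw 1.343 Fbar 4.6 -15.3 3.5 Mz 0.098 Mk 0.295 t 31.17
[ 0.55   -0.0523  0.0263]
phi 1.390 act 0.807 yaw 1.393 Fbar 4.8 -16.1 4.7 Mz 0.103 Mk 0.308 t 31.58
[ 0.5495 -0.0515  0.0263]
phi 1.440 act nan yaw 1.443 Fbar 5.2 -17.1 6.1 Mz 0.098 Mk 0.318 t 32.00
[ 0.5491 -0.0507  0.0262]
```

Mk ratio is ≈1.43 to 1.5 against the plateau, so ≈11–13 N of clamping. I'll stop here, back off by reversing the swing (away from bar and guard), and lift out.

```bash
python3 - <<'E'
from k import *
import k
_p=k.pose
k.pose=lambda phi,gap,off=-.007,z=.0275:_p(phi,gap,off,z)
for ph,g in((1.3,-.002),(1.15,-.002),(1.0,-.001),(.9,0),(.82,.001),(.76,.002)):
    b,m,Fl=step(ph,g,n=5)
    if np.linalg.norm(Fl)<1.2: break
t=np.array(manip.current_tool_pos())
for z in(.035,.045,.06,.11): 
    t[2]=z; manip.servo_line(t,vel=.06 if z<.1 else .12); F,M,_=rd(3); print(z,(F-Z0[0]).round(2))
# look at nest+knob from above
q=down(a); Rr=R.from_quat(q); off=Rr.apply([-.0013,-.079,-.158]); c0=T(p,[0,0,.02])[0]
tgt=np.r_[c0[:2],.28]-off; manip.move_pose(tgt,q); snap('wrist','w6'); print(manip.current_clock())
im=cv2.imread('pics/w6.png'); cv2.imwrite('pics/w6c.png',(255*(cv2.resize(im[0:260,190:360],(510,780)[:2],interpolation=3)[:600]/255.)**.6).astype(np.uint8))
E
```

```text
phi 1.300 act 0.919 yaw 1.302 Fbar 2.2 -14.9 7.8 Mz 0.087 Mk 0.240 t 32.33
phi 1.150 act 0.992 yaw 1.151 Fbar 0.2 -10.5 2.6 Mz 0.094 Mk 0.184 t 32.67
phi 1.000 act 1.036 yaw 1.004 Fbar -0.9 -5.6 -0.2 Mz 0.088 Mk 0.122 t 33.02
phi 0.900 act 1.000 yaw 0.905 Fbar -1.6 -2.6 -1.3 Mz -0.055 Mk -0.058 t 33.31
phi 0.820 act 0.860 yaw 0.824 Fbar -1.6 -1.7 -2.3 Mz -0.013 Mk -0.026 t 33.60
phi 0.760 act 0.736 yaw 0.763 Fbar -1.2 -1.8 -1.6 Mz -0.035 Mk -0.043 t 33.89
0.035 [-1.99 -0.83  1.48]
0.045 [ 0.24 -0.01 -0.08]
0.06 [-0.3   0.57 -0.3 ]
0.11 [-0.36 -0.03 -0.4 ]
36.3417
```

View pics/w6c.png

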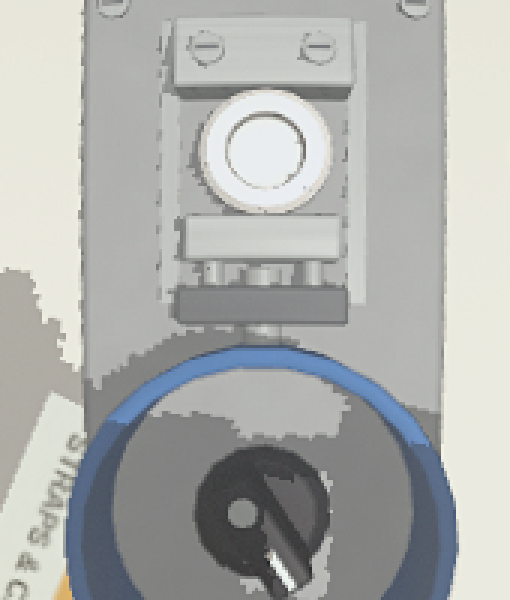

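The last picture shows the die flat between the stop and the jaw, with the jaw closed up to it. The knob is at ≈0.96 rad and nothing touches the arm. The backing-off angles (about 0.2 rad since the nip) and the torque rise both put clamping at ≈11–16 N, inside the window. Handing in.

```bash
python3 - <<'E'
from h import *
manip.hand_in(); print(manip.current_clock())
E
```

```text
the job is handed in; nothing more can be done
the job is handed in; nothing more can be done
```

The die is on the bed, clamped between the jaw and the back stop, and the job was handed in at about 36 s. No verdict came back, and I could not read the clamping force directly.

**Placing:** I set the pale grey die down on the bed, by my measurement about midway between jaw and stop, and released it without disturbing it.

**Turning the knob:** The gripper has no command for a part-open width, so I did not grip the knob. I put the shut fingers into the guard beside the bar and swung them clockwise around its axis. Then I backed off and lifted out.

**Last checks:**
- **Die and arm:** the final picture shows the die flat between jaw and stop, the knob at about 0.96 rad, and the arm clear of everything.
- **Clamping force:** my estimates spread from 11 to 16 N. The torque rise (0.222 to 0.318 N m) gives 11–14 N, and the turn after the nip gives 13–16 N. All are inside 6–20 N, but probably a little over the 12 N you asked for.
- **Plateau torque:** before the nip it read 0.19–0.24 N m, above the stated 0.18, so those force figures carry some scale error.
- **Wrist camera:** its views ran about 3 mm off the arm's own positions. I corrected for this, but the die's position is only good to about 2 mm.
- **Guard:** near the end the fingers may have brushed it lightly. The sideways force stayed near 5 N and all readings were below 20 N.
- **Bystanders:** the path kept clear of all three, but I took no final picture of them.

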